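# Clear the glue-up and lay the new track section

### The job

The glue under the new track section has dried. Take the glue-up apart: put each of the two paint pots that weighted it into the wooden stand bored for its size, lay the wooden press block back in its tray, and lay the track section in the gap of the siding board, flat on the board and in line with the rails on both sides. Keep everything the right way up and do not disturb the goods van that stands on the siding.

Things in the scene. Friction and masses are not known exactly. Their poses are not given: they have to be found in the camera images.
- pot_large: The larger paint pot: closed round glass pot, body 38 mm across and 36 mm high, 50 mm high in all with its cap, about 80 g, upright. At the start it stands on the press block beside the smaller pot, their centres 46 mm apart along the block. Grasp round the body, below the cap. Origin: centre of its underside; z up.
- pot_small: The smaller paint pot: body 31 mm across and 30 mm high, 42 mm high in all with its cap, about 60 g, upright; at the start on the press block beside the larger one. Grasp round the body, below the cap. Origin: centre of its underside; z up.
- press_block: Press block: plain beech block with a thin cork sole, 40 mm (its x) by 88 mm (its y) by 23 mm high, about 90 g. At the start it lies lengthwise on the middle of the track section, carrying the two pots. Origin: centre of its underside; z up. Either way round is the same.
- track_section: Straight model track section with its cork strip glued underneath: 26 mm wide (its x), 132 mm long (its y), 11 mm high, about 45 g. At the start it lies on a grey gluing board (80 x 180 mm, 6 mm thick), its ends showing from under the press block. Origin: centre of its underside; z up. Either way round is the same. Grasp across the 26 mm width with the fingertips down close to the surface.
- stand_large: Fixed pot stand for the larger pot: square wooden block 74 x 74 mm, 18 mm high, with one round bore 46 mm wide in its middle, 9 mm deep (floor of the bore 9 mm above the table), mouth chamfered by 3 mm. Origin: centre of its underside; z up.
- stand_small: Fixed pot stand for the smaller pot: square wooden block 64 x 64 mm, 18 mm high, with one round bore 37.5 mm wide in its middle, 9 mm deep (floor of the bore 9 mm above the table), mouth chamfered by 3 mm; the larger pot does not go in. Origin: centre of its underside; z up.
- block_tray: Fixed dark wooden tray of the press block: inside 54 mm (its x) by 102 mm (its y), floor 6 mm above the table, rim 15 mm above the table; each long side is cut away over its middle 50 mm for the fingers. Origin: centre of its underside; z up.
- siding: Fixed plywood siding board, 80 mm (its x) by 345 mm (its y), 12 mm thick. Along y: a laid track on the +y side (two trees beside it), a short track end with buffer stop on the -y side, both 11 mm high; between them the bare gap, 142 mm long, with a pencilled centre line, for the new section. Origin: middle of the gap, at the board's underside (gap floor at z = 12 mm).
- goods_van: Model goods van, 19 x 71 x 36 mm, that stands loose on the laid track of the siding, about 65 mm or more from the near end of its body to the middle of the gap. Leave it there. Origin: centre of its underside, 23 mm above the table; its y along the track.

How it is judged:
At the end, for the whole second after the job is handed in: Each pot upright, down in the bore of its own stand (8 mm); block flat in its tray (12 mm, 0.12 rad); track section flat in the gap (6 mm across, 10 mm along, 0.09 rad); all at rest; van upright within 15 mm of where it stood (horizontal distance between pot_large and stand_large below 0.008 m and z of pot_large in the frame of stand_large below 0.0125 m and angle between each of pot_large, pot_small's own z axis and vertical below 0.1 rad and horizontal distance between pot_small and stand_small below 0.008 m and z of pot_small in the frame of stand_small below 0.0125 m and horizontal distance between press_block and block_tray below 0.012 m and z of press_block in the frame of block_tray below 0.01 m and angle between the y axis of press_block and the y axis of block_tray, either way round below 0.12 rad and angle between press_block's own z axis and vertical below 0.08 rad and x of track_section in the frame of siding between -0.006 and 0.006 m and y of track_section in the frame of siding between -0.01 and 0.01 m and z of track_section in the frame of siding below 0.0145 m and angle between the y axis of track_section and the y axis of siding, either way round below 0.09 rad and angle between track_section's own z axis and vertical below 0.05 rad and linear speed of each of pot_large, pot_small, press_block, track_section below 0.02 m/s and distance of goods_van from where it was at the start of the episode below 0.015 m and angle between goods_van's own z axis and vertical below 0.15 rad); the robot touches nothing.
It fails at once if a paint pot is tipped over (angle between any of pot_large, pot_small's own z axis and vertical above 0.6 rad).
It fails at once if the press block or the track section is turned over (angle between any of press_block, track_section's own z axis and vertical above 0.8 rad).
It fails at once if the goods van is pushed or knocked over (distance of goods_van from where it was at the start of the episode above 0.02 m or angle between goods_van's own z axis and vertical above 0.4 rad).
It also fails if it takes over 104 s, if anything falls off the work surface, if the arm or the gripper's body presses on something with over 40 N, if the wrist force passes 120 N, or if a joint passes its speed limit or range.

### The arm

A 7-joint arm with a two-finger parallel gripper is mounted at the origin on a cart in front of the work surface, level with it; the furniture and walls round the work are solid. World frame = base frame: x ahead of the robot, y to its left, z up, the work surface at z = 0. Lengths are in m, angles in rad, forces in N, time in s.
With the tool pointing down it reaches from about 0.425 to 0.825 m from the base axis. Payload 3.6 kg.
Tool frame: the origin (TCP) lies midway between the tips of the shut fingers; the grasp point (between the pads) lies behind it (robot.pinch_z is the z of the grasp point in the tool frame, in m); z points along the fingers, y is the line along which they close (so a half turn about z gives the same grasp; the last joint's range is limited). The gripper opens to 85 mm and grips with 20 to 120 N. Pads are 22 mm wide; open, the fingers measure 114 mm over their backs; the gripper's body (76 mm by 85 mm) begins 54 mm behind the grasp point. The pads swing forward as they close: fully open they stand 13 mm farther back than shut.
Start: joints at [-1.292, 0.615, -0.013, 1.423, 0.008, 1.103, -0.04], TCP at [0.196, 0.62, 0.231] pointing down, gripper open.
Joint ranges: [-3.12, 3.12], [-0.3, 2.06], [-1.34, 1.32], [0.26, 2.42], [-1.36, 4.5], [0.01, 1.98], [-2.84, 2.84]. Speed limits (rad/s): [2.79, 2.79, 3.14, 3.14, 3.14, 3.14, 3.14].

### API

Orientations are given as [roll, pitch, yaw] about the fixed x, y, z axes, in that order (R = Rz(yaw) Ry(pitch) Rx(roll)).
In Python, from station import robot gives the robot as it stands.
- The arm moves only by the tool send_rows, never from a script. Its arguments are lists of equal length, an entry for each row: "jaw": the opening, from 0 (shut) to 1 (fully open); "offset": the shift along the tool's x, y, z in m, a list of three; "dr": the turn, a rotation vector about the tool's x, y, z in rad, a list of three. In form: {"jaw": [jaw, ...], "offset": [[dx, dy, dz], ...], "dr": [[rx, ry, rz], ...]}. A call has 1 to 12 rows; each row is the pose to reach, as a shift and turn from the pose commanded when the call began, along the tool's axes at that moment; what a row does not reach only later rows make up. A row lasts 1/8 s, in which the tool goes at most 62.5 mm and 10.7 degrees, less where a joint would pass 70% of its speed; a pose out of reach is approached as far as the arm can. A call with a gripper value outside its range is refused whole. The fingers move at their own pace and stop on an object; "newtons" is the grip in N (left out, the last holds). Time passes only in rows, so rows that repeat a pose let the fingers close. It gives the time, the measured TCP pose, the force, the opening and the grip force at its end, in the units of the state.
- robot.get_state(): the state, without advancing time (a new reading comes with each control period).
- robot.capture(name): name is "side" or "top" or "wrist"; returns a dict with "img" (420x560x3 uint8, red, green, blue), "mtx" (3x3 intrinsics, pixels), "position" and "attitude" of the camera in the world; the wrist camera has in their place "T_tool_cam" (4x4, takes a point from camera to tool coordinates, whose origin is the TCP and whose axes are the flange's). Camera axes: x right, y up, looking along -z (the intrinsics and any distortion apply to the point x, -y, -z); pixel columns grow to the right and rows downward; lengths in m; the calibration is good to about 2 mm. A picture is of the moment at which its call begins: read the wrist's pose just before it. There is no depth.
- robot.hand_in(): hands the job in; it is judged then, once.
Trained networks look in a picture, given as the dict that the camera call returned (one of the last four; its "shot" number tells which), for a name from the list of things; names that differ only in an ending like _2 or _b are one class to them, and where a whole thing is asked for, a point or a joint stands for the part that bears it (a point fixed in the world has none). Each returns a list of dicts, best first, with "confidence" (0 to 1); they miss things now and then, are a little off and sometimes report something else, mostly with a low value. They report only what shows in the picture. A call takes as long as a camera call.
- robot.cut_out(name, picture): "region" (420x560 bool, what is visible of it) and "at" ([row, column] in pixels, amid what is visible of it).
The state is a dict: "t": time; "q": joint angles; "joint_vel": joint speeds; "effort": joint torques, N m; "ee_pos": TCP position; "eef_rot": TCP orientation; "ft_force": force on the tool from outside, world axes, zero at the start; "ft_torque": the same for the moment, N m; "width": opening from 0.0 (shut) to 1.0 (fully open); "gripper_force": force on a finger pad.
Only numpy, scipy, OpenCV 4.12 (cv2) and the standard library are available. Lean on these libraries where they do the work, as an engineer would, in place of code of your own. Each camera call takes 0.05 s, during which the arm holds its last target. There are 200 camera calls.

## Working session

There is one attempt and no reset: what is moved stays moved. The work goes in short steps, Python scripts to look and compute and a tool call to move; the robot and the scene stay as the last step left them, time stands still between calls to the robot, and variables do not carry over. Pictures are saved under pics/ and viewed, at most 14 in all, crops included, and the job is handed in when it is done.

Besides the shell and the picture viewer there is one more tool, called in YAML: its name, and indented under it one key for each argument. send_rows: Moves the arm, as the interface text tells. Its arguments: {"type":"object","properties":{"jaw":{"type":"array"},"offset":{"type":"array"},"dr":{"type":"array"},"newtons":{"type":"number"}},"required":["jaw","offset","dr"]}

```bash
ls; mkdir -p pics; python3 - <<'E'
from station import robot
import cv2
print(robot.pinch_z, robot.get_state())
for n in("top","side"):
    p=robot.capture(n); print(n,p["mtx"],p["position"],p["attitude"],[k for k in p])
    cv2.imwrite(f"pics/{n}0.png",p["img"][:,:,::-1])
E
```

```text
pics
-0.0187 {'t': 0.0, 'q': array([-1.29153872,  0.6159278 , -0.01262554,  1.42492117,  0.00809432,
        1.10338568, -0.04039046]), 'joint_vel': array([-0.00080008,  0.00053212,  0.00025875, -0.00116848,  0.00152696,
        0.00075706, -0.00055761]), 'effort': array([ 2.47885018e-04, -4.69205832e+01,  2.59225667e-01, -1.71031487e+01,
        9.92529094e-03,  9.67360509e-03,  6.04268848e-07]), 'ee_pos': array([0.1954133 , 0.61912197, 0.23012516]), 'eef_rot': array([-3.13900074e+00,  2.74488276e-05,  2.83591623e+00]), 'ft_force': array([ 0.92517802, -0.52713182, -0.81947374]), 'ft_torque': array([ 0.00854598, -0.00143112, -0.01434599]), 'gripper_force': 0.0, 'width': 1.0017417414023826}
top [[511.66400378   0.         278.87618502]
 [  0.         511.66400378 210.04208508]
 [  0.           0.           1.        ]] [ 0.35806137 -0.01495782  1.18009883] [ 0.1522924  -0.0046471  -1.54791621] ['img', 'mtx', 'position', 'attitude', 'shot']
side [[397.17384182   0.         284.11202524]
 [  0.         397.17384182 213.1893152 ]
 [  0.           0.           1.        ]] [ 0.51487919 -0.67208013  0.57298947] [ 0.90924652 -0.01711067 -0.05580341] ['img', 'mtx', 'position', 'attitude', 'shot']
```

View pics/top0.png

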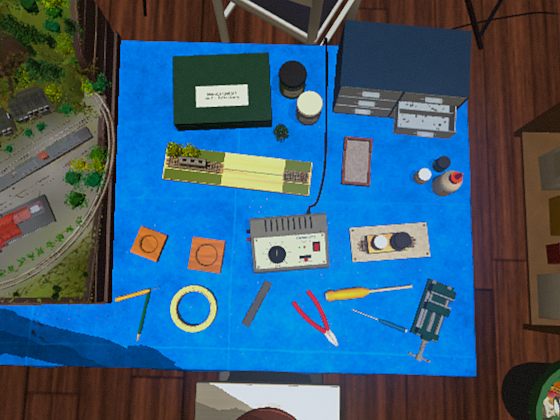

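View pics/side0.png

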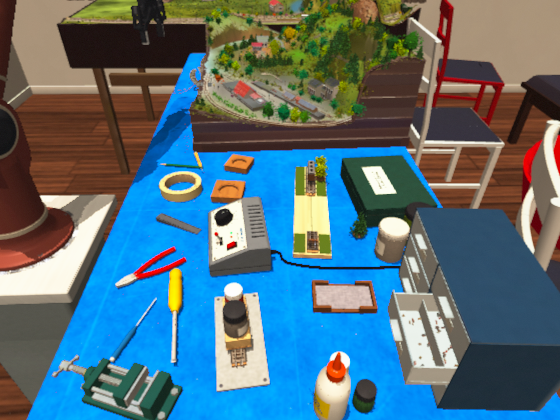

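The top picture shows the glue-up at (388,242), with a white cap at (379,241) and a black cap at (402,241). The tray is at (356,160), the siding at (237,168) with the van at (186,162), and the stands are at (149,243) and (207,253). The control box is between them at (288,243).

```bash
cat > h.py <<'E'
import numpy as np, cv2
from scipy.spatial.transform import Rotation as Ro
from station import robot
def cam(p,st=None):
    if "T_tool_cam" in p:
        T=np.eye(4);T[:3,:3]=Ro.from_euler("xyz",st["eef_rot"]).as_matrix();T[:3,3]=st["ee_pos"]
        return T@np.array(p["T_tool_cam"])
    T=np.eye(4);T[:3,:3]=Ro.from_euler("xyz",p["attitude"]).as_matrix();T[:3,3]=p["position"];return T
def back(p,T,uv,z):
    uv=np.atleast_2d(uv).astype(float)
    d=p.get("distortion",p.get("dist",None))
    n=cv2.undistortPoints(uv[:,None],np.array(p["mtx"]),d)[:,0]
    r=np.c_[n[:,0],-n[:,1],-np.ones(len(n))]@T[:3,:3].T
    return T[:3,3]+r*((z-T[2,3])/r[:,2])[:,None]
def proj(p,T,X):
    c=(np.atleast_2d(X)-T[:3,3])@T[:3,:3]; c=c*[1,-1,-1]
    return cv2.projectPoints(c,np.zeros(3),np.zeros(3),np.array(p["mtx"]),None)[0][:,0]
def rect(p,T,mask,z):
    c=max(cv2.findContours(mask.astype(np.uint8),cv2.RETR_EXTERNAL,cv2.CHAIN_APPROX_NONE)[0],key=cv2.contourArea)[:,0]
    w=back(p,T,c,z)[:,:2]
    (x,y),(a,b),_=cv2.minAreaRect((w*1000).astype(np.float32)); bx=cv2.boxPoints(cv2.minAreaRect((w*1000).astype(np.float32)))
    e=[bx[1]-bx[0],bx[2]-bx[1]]; l=max(e,key=np.linalg.norm)
    return round(x),round(y),round(min(a,b)),round(max(a,b)),round(float(np.arctan2(l[1],l[0])%np.pi),3)
E
python3 - <<'E'
from h import *
Z=dict(pot_large=.079,pot_small=.071,press_block=.04,track_section=.017,stand_large=.018,stand_small=.018,block_tray=.015,siding=.012,goods_van=.055)
for c in("top","side"):
    p=robot.capture(c);T=cam(p)
    for n,z in Z.items():
        for d in robot.cut_out(n,p)[:2]:
            print(c,n,round(d["confidence"],2),np.round(d["at"]),rect(p,T,d["region"],z))
E
```

```text
top pot_large 0.83 [237. 399.] (465, -277, 37, 44, 1.594)
top pot_small 0.53 [245. 374.] (461, -233, 30, 35, 1.594)
top press_block 0.5 [250. 381.] (464, -243, 43, 65, 1.693)
top track_section 0.46 [244. 362.] (458, -207, 14, 23, 3.141)
top stand_large 0.77 [256. 207.] (429, 146, 77, 77, 3.032)
top stand_small 0.65 [241. 153.] (451, 278, 62, 66, 1.219)
top block_tray 0.63 [160. 355.] (657, -194, 67, 115, 3.077)
top siding 0.71 [173. 238.] (633, 84, 92, 345, 1.475)
top goods_van 0.67 [164. 190.] (635, 180, 23, 66, 1.468)
side pot_large 0.79 [321. 235.] (470, -293, 37, 73, 1.689)
side pot_small 0.6 [291. 235.] (466, -235, 31, 40, 1.632)
side press_block 0.83 [343. 237.] (473, -307, 28, 41, 0.11)
side track_section 0.62 [357. 239.] (473, -319, 23, 29, 1.62)
side stand_large 0.72 [188. 229.] (432, 132, 77, 94, 1.452)
side stand_large 0.35 [290. 236.] (461, -190, 32, 44, 1.632)
side stand_small 0.74 [165. 239.] (455, 261, 71, 85, 1.243)
side siding 0.66 [215. 312.] (633, 104, 86, 415, 1.458)
side goods_van 0.61 [171. 312.] (638, 156, 22, 103, 1.47)
```

```bash
cat >> h.py <<'E'
def tgt(*ts):
    s=robot.get_state();R=Ro.from_euler("xyz",s["eef_rot"])
    print("t %.1f"%s["t"],"at",np.round(s["ee_pos"],4),np.round(s["eef_rot"],3),"w %.3f"%s["width"])
    for x,y,z,yaw in ts:
        o=R.inv().apply(np.array([x,y,z])-s["ee_pos"]); r=(R.inv()*Ro.from_euler("xyz",[np.pi,0,yaw])).as_rotvec()
        print((x,y,z,yaw),"offset",np.round(o,4).tolist(),"dr",np.round(r,3).tolist())
E
python3 - <<'E'
from h import *
tgt((.40,.45,.28,2.3),(.47,.2,.3,1.571))
E
```

```text
t 1.1 at [0.1956 0.6198 0.2313] [-3.142 -0.     2.836] w 1.002
(0.4, 0.45, 0.28, 2.3) offset [-0.246, -0.1004, -0.0487] dr [-0.0, -0.0, 0.536]
(0.47, 0.2, 0.3, 1.571) offset [-0.388, -0.3178, -0.0687] dr [-0.0, -0.0, 1.265]
```

send_rows:
  jaw: [1,1,1,1,1,1,1,1,1,1,1,1]
  offset:
    - [-0.246,-0.1,-0.049]
    - [-0.246,-0.1,-0.049]
    - [-0.246,-0.1,-0.049]
    - [-0.246,-0.1,-0.049]
    - [-0.246,-0.1,-0.049]
    - [-0.388,-0.318,-0.069]
    - [-0.388,-0.318,-0.069]
    - [-0.388,-0.318,-0.069]
    - [-0.388,-0.318,-0.069]
    - [-0.388,-0.318,-0.069]
    - [-0.388,-0.318,-0.069]
    - [-0.388,-0.318,-0.069]
  dr:
    - [0,0,0.536]
    - [0,0,0.536]
    - [0,0,0.536]
    - [0,0,0.536]
    - [0,0,0.536]
    - [0,0,1.265]
    - [0,0,1.265]
    - [0,0,1.265]
    - [0,0,1.265]
    - [0,0,1.265]
    - [0,0,1.265]
    - [0,0,1.265]

```text
t: 2.6
ee_pos: [0.4691, 0.2025, 0.2999]
eef_rot: [-3.14, -0.001, 1.576]
ft_force: [0.5, -0.3, 0.8]
width: 1.0
gripper_force: 0.0
```

```bash
cat >> h.py <<'E'
def look(names,png=None):
    s=robot.get_state();p=robot.capture("wrist");T=cam(p,s)
    if png: cv2.imwrite("pics/"+png,p["img"][:,:,::-1])
    for n,z in names.items():
        for d in robot.cut_out(n,p)[:1]:
            m=d["region"];b=np.where(m); print(n,round(d["confidence"],2),np.round(d["at"]),"rows",b[0].min(),b[0].max(),"cols",b[1].min(),b[1].max(),rect(p,T,m,z))
    return p,T
E
python3 - <<'E'
from h import *
tgt((.47,.2,.3,1.571),(.6,.07,.32,1.571))
look(dict(stand_large=.018,stand_small=.018,siding=.012),"w1.png")
E
```

```text
t 2.6 at [0.4691 0.2025 0.2999] [-3.140e+00 -1.000e-03  1.576e+00] w 1.000
(0.47, 0.2, 0.3, 1.571) offset [-0.0025, 0.0009, -0.0001] dr [-0.001, -0.001, 0.005]
(0.6, 0.07, 0.32, 1.571) offset [-0.1331, 0.1303, -0.0204] dr [-0.001, -0.001, 0.005]
stand_large 0.65 [212. 255.] rows 182 243 cols 226 286 (431, 148, 74, 78, 1.452)
stand_small 0.67 [109. 271.] rows 75 143 cols 240 305 (453, 279, 65, 65, 1.229)
siding 0.93 [224. 402.] rows 128 363 cols 352 469 (639, 83, 106, 347, 1.484)
```

View pics/w1.png

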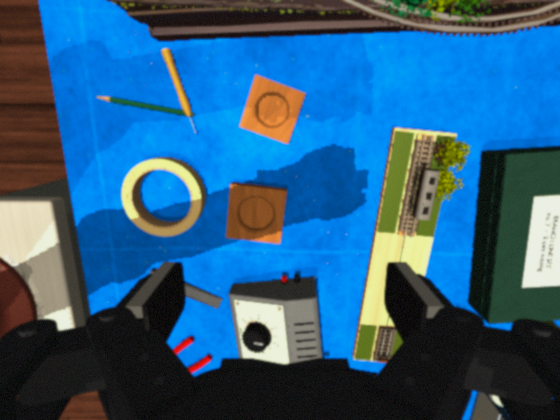

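Stands found consistent with the top view. In this picture the gap lies between about (405,235) and (385,327).

```bash
python3 - <<'E'
from h import *
tgt((.633,-.03,.26,1.571))
E
```

```text
t 2.8 at [0.4695 0.2013 0.3   ] [-3.141 -0.     1.574] w 1.002
(0.633, -0.03, 0.26, 1.571) offset [-0.2318, 0.1629, 0.0399] dr [-0.001, -0.0, 0.003]
```

send_rows:
  jaw: [1,1,1,1,1,1,1]
  offset:
    - [-0.23,0.163,0.04]
    - [-0.23,0.163,0.04]
    - [-0.23,0.163,0.04]
    - [-0.23,0.163,0.04]
    - [-0.23,0.163,0.04]
    - [-0.23,0.163,0.04]
    - [-0.23,0.163,0.04]
  dr:
    - [0,0,0]
    - [0,0,0]
    - [0,0,0]
    - [0,0,0]
    - [0,0,0]
    - [0,0,0]
    - [0,0,0]

```text
t: 3.68
ee_pos: [0.6328, -0.0283, 0.26]
eef_rot: [-3.141, -0.002, 1.573]
ft_force: [-0.1, 1.5, -0.4]
width: 1.001
gripper_force: 0.0
```

```bash
python3 - <<'E'
from h import *
tgt((.465,-.36,.26,1.571))
look(dict(siding=.012,goods_van=.055,block_tray=.015),"w2.png")
E
```

```text
t 3.7 at [ 0.6328 -0.0283  0.26  ] [-3.141e+00 -2.000e-03  1.573e+00] w 1.001
(0.465, -0.36, 0.26, 1.571) offset [-0.3313, -0.1685, -0.0004] dr [-0.001, -0.002, 0.002]
siding 0.81 [109. 278.] rows 0 227 cols 237 327 (625, 36, 80, 248, 1.48)
block_tray 0.75 [301. 306.] rows 275 329 cols 261 351 (660, -192, 73, 114, 3.084)
```

View pics/w2.png

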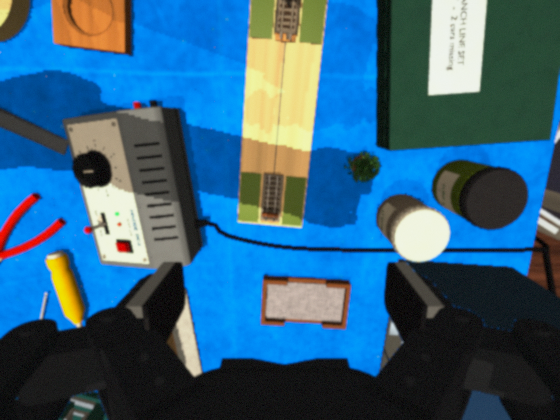

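```bash
python3 - <<'E'
import cv2
im=cv2.imread("pics/w2.png")[0:240,230:340]
cv2.imwrite("pics/c2.png",cv2.resize(im[:],None,fx=2.5,fy=2.5,interpolation=cv2.INTER_CUBIC))
E
```

```text
(no output)
```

View pics/c2.png

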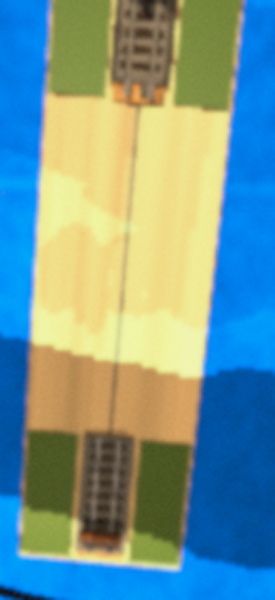

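The crop shows the pencil line from about (284.4,42) to (274.8,172). The green corners of the gap are at (249,38), (322,44), (241,173) and (308,177).

```bash
python3 - <<'E'
from h import *
p=robot.capture("wrist");s=robot.get_state();T=cam(p,s);print([k for k in p])
print(np.round(back(p,T,[(284.4,42),(274.8,172),(249.2,37.6),(322,44),(240.8,172.8),(308,177.2)],.012),4))
d=robot.cut_out("siding",p)[0]["region"]
print("tray 2nd:",[ (rect(p,T,x["region"],.015)) for x in robot.cut_out("block_tray",p)])
p=robot.capture("top");T=cam(p);print(np.round(proj(p,T,[[.633,.08,.012]]),1))
E
```

```text
['img', 'mtx', 'T_tool_cam', 'shot']
[[ 0.6327  0.1159  0.012 ]
 [ 0.6218 -0.0232  0.012 ]
 [ 0.5953  0.1201  0.012 ]
 [ 0.6728  0.1141  0.012 ]
 [ 0.5819 -0.0243  0.012 ]
 [ 0.661  -0.0293  0.012 ]]
tray 2nd: [(660, -193, 74, 114, 3.087)]
[[238.6 168.7]]
```

Gap centre ≈ (0.6277, 0.0453), axis 1.484; its length comes out at 143.6 mm against the given 142 mm. Tray ≈ (0.659, -0.193), long axis 3.085. Now I move to view the glue-up.

send_rows:
  jaw: [1,1,1,1,1,1,1,1,1]
  offset:
    - [-0.33,-0.168,0]
    - [-0.33,-0.168,0]
    - [-0.33,-0.168,0]
    - [-0.33,-0.168,0]
    - [-0.33,-0.168,0]
    - [-0.33,-0.168,0]
    - [-0.33,-0.168,0]
    - [-0.33,-0.168,0]
    - [-0.33,-0.168,0]
  dr:
    - [0,0,0]
    - [0,0,0]
    - [0,0,0]
    - [0,0,0]
    - [0,0,0]
    - [0,0,0]
    - [0,0,0]
    - [0,0,0]
    - [0,0,0]

```text
t: 5.2
ee_pos: [0.4663, -0.3583, 0.2601]
eef_rot: [3.141, -0.001, 1.574]
ft_force: [0.3, -0.8, -0.3]
width: 1.0
gripper_force: 0.0
```

```bash
python3 - <<'E'
from h import *
tgt((.465,-.279,.15,1.571))
look(dict(pot_large=.09,pot_small=.082,press_block=.04,track_section=.017),"w3.png")
E
```

```text
t 5.2 at [ 0.4663 -0.3583  0.2601] [ 3.141e+00 -1.000e-03  1.574e+00] w 1.000
(0.465, -0.279, 0.15, 1.571) offset [0.0792, -0.0011, 0.1102] dr [0.0, -0.001, 0.003]
pot_large 0.57 [106. 286.] rows 87 128 cols 268 306 (469, -283, 34, 35, 1.562)
pot_small 0.9 [ 57. 282.] rows 36 77 cols 267 299 (465, -240, 28, 33, 1.561)
press_block 0.75 [ 80. 284.] rows 38 132 cols 261 309 (465, -243, 40, 54, 1.687)
track_section 0.74 [135. 286.] rows 26 153 cols 268 300 (472, -318, 24, 26, 1.689)
```

View pics/w3.png

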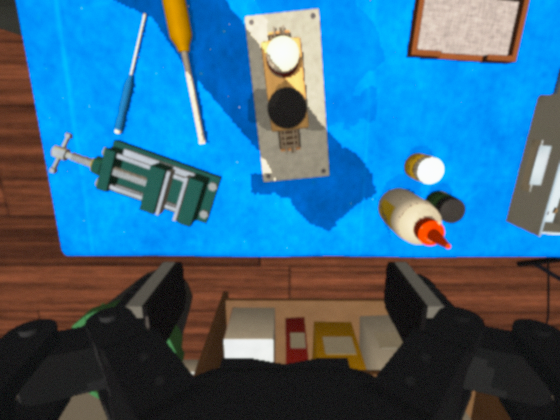

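Black cap (large pot) at (287,107), white cap (small pot) at (284,54). The board corners are at (248,16), (316,10), (328,174) and (263,181).

```bash
python3 - <<'E'
from h import *
p=robot.capture("wrist");s=robot.get_state();T=cam(p,s)
hsv=cv2.cvtColor(p["img"],cv2.COLOR_RGB2GRAY)
c=cv2.HoughCircles(cv2.resize(hsv,None,fx=3,fy=3,interpolation=cv2.INTER_CUBIC)[60:420,720:1000],cv2.HOUGH_GRADIENT,1.5,60,param1=80,param2=25,minRadius=40,maxRadius=75)
c=c[0]; c=(c+[720,60,0])/3; print(c.round(1))
for u,v,r in c[:4]: print(u,v,[np.round(back(p,T,[u,v],z)[0][:2],4).tolist() for z in(.09,.082)])
print("board",np.round(back(p,T,[(248,16),(316,10),(328,174),(263,181)],.006),4))
print("trackend",np.round(back(p,T,[(279,149),(299,149)],.016),4))
E
```

```text
[[287.8 105.8  19.5]
 [283.2  54.8  20.8]
 [307.2  86.8  18. ]]
287.75 105.75 [[0.4685, -0.2828], [0.4685, -0.2825]]
283.25 54.75 [[0.4644, -0.241], [0.4644, -0.2397]]
307.25 86.75 [[0.4855, -0.2668], [0.486, -0.2661]]
board [[ 0.4267 -0.1892  0.006 ]
 [ 0.4986 -0.1834  0.006 ]
 [ 0.5176 -0.3576  0.006 ]
 [ 0.44   -0.3662  0.006 ]]
trackend [[ 0.4594 -0.3274  0.016 ]
 [ 0.4822 -0.3273  0.016 ]]
```

```bash
python3 - <<'E'
from h import *
tgt((.468,-.2825,.14,1.662),(.468,-.2825,.050,1.662))
E
```

```text
t 5.5 at [ 0.4654 -0.3597  0.2603] [ 3.142 -0.     1.572] w 1.001
(0.468, -0.2825, 0.14, 1.662) offset [0.0772, 0.0027, 0.1203] dr [0.0, -0.0, -0.09]
(0.468, -0.2825, 0.05, 1.662) offset [0.0772, 0.0027, 0.2103] dr [0.0, -0.0, -0.09]
```

send_rows:
  jaw: [1,1,1,1,1,1,1,1,0.3,0.3,0.3,0.3]
  offset:
    - [0.077,0.003,0.12]
    - [0.077,0.003,0.12]
    - [0.077,0.003,0.12]
    - [0.077,0.003,0.14]
    - [0.077,0.003,0.17]
    - [0.077,0.003,0.2]
    - [0.077,0.003,0.21]
    - [0.077,0.003,0.21]
    - [0.077,0.003,0.21]
    - [0.077,0.003,0.21]
    - [0.077,0.003,0.21]
    - [0.077,0.003,0.21]
  dr:
    - [0,0,-0.09]
    - [0,0,-0.09]
    - [0,0,-0.09]
    - [0,0,-0.09]
    - [0,0,-0.09]
    - [0,0,-0.09]
    - [0,0,-0.09]
    - [0,0,-0.09]
    - [0,0,-0.09]
    - [0,0,-0.09]
    - [0,0,-0.09]
    - [0,0,-0.09]
  newtons: 30

```text
t: 7.0
ee_pos: [0.4686, -0.2835, 0.0513]
eef_rot: [3.14, 0.001, 1.661]
ft_force: [-0.8, 0.4, 6.2]
width: 0.434
gripper_force: 30.0
```

```bash
python3 - <<'E'
from h import *
tgt((.468,-.2825,.050,1.662));s=robot.get_state();print(s["gripper_force"],s["ft_force"])
E
```

```text
t 7.0 at [ 0.4686 -0.2835  0.0513] [3.140e+00 1.000e-03 1.661e+00] w 0.434
(0.468, -0.2825, 0.05, 1.662) offset [0.001, -0.0005, 0.0013] dr [0.002, 0.001, -0.001]
29.961298406124115 [-0.78085738  0.40849152  6.24897931]
```

```bash
python3 - <<'E'
from h import *
tgt((.468,-.2825,.2,1.662),(.465,-.06,.2,1.662),(.430,.147,.2,1.662),(.430,.147,.07,1.662))
E
```

```text
t 7.0 at [ 0.4686 -0.2835  0.0513] [3.140e+00 1.000e-03 1.661e+00] w 0.434
(0.468, -0.2825, 0.2, 1.662) offset [0.0009, -0.0002, -0.1487] dr [0.002, 0.001, -0.001]
(0.465, -0.06, 0.2, 1.662) offset [0.2228, 0.0168, -0.1489] dr [0.002, 0.001, -0.001]
(0.43, 0.147, 0.2, 1.662) offset [0.4321, 0.0006, -0.1491] dr [0.002, 0.001, -0.001]
(0.43, 0.147, 0.07, 1.662) offset [0.4322, 0.0004, -0.0191] dr [0.002, 0.001, -0.001]
```

send_rows:
  jaw: [0.3,0.3,0.3,0.3,0.3,0.3,0.3,0.3,0.3,0.3,0.3,0.3]
  offset:
    - [0,0,-0.02]
    - [0,0,-0.06]
    - [0,0,-0.11]
    - [0,0,-0.15]
    - [0.05,0.004,-0.15]
    - [0.11,0.008,-0.15]
    - [0.17,0.012,-0.15]
    - [0.223,0.017,-0.15]
    - [0.28,0.013,-0.15]
    - [0.34,0.008,-0.15]
    - [0.4,0.003,-0.15]
    - [0.432,0,-0.15]
  dr:
    - [0,0,0]
    - [0,0,0]
    - [0,0,0]
    - [0,0,0]
    - [0,0,0]
    - [0,0,0]
    - [0,0,0]
    - [0,0,0]
    - [0,0,0]
    - [0,0,0]
    - [0,0,0]
    - [0,0,0]

```text
t: 8.5
ee_pos: [0.4276, 0.1506, 0.1999]
eef_rot: [-3.14, -0.001, 1.666]
ft_force: [-0.2, -0.3, -0.4]
width: 0.435
gripper_force: 30.4
```

```bash
python3 - <<'E'
from h import *
tgt((.430,.147,.06,1.662),(.430,.147,.023,1.662))
p=robot.capture("top");cv2.imwrite("pics/t4.png",p["img"][:,:,::-1])
for n in("pot_large",):
  for d in robot.cut_out(n,p)[:2]: print(n,d["confidence"],d["at"],rect(p,cam(p),d["region"],.2))
look(dict(stand_small=.018,stand_large=.018),"w4.png")
a=p["img"][180:300,120:280];b=cv2.imread("pics/w4.png")[:,:,::-1]
cv2.imwrite("pics/m4.png",np.hstack([cv2.resize(b,(400,300)),cv2.resize(a,(400,300))])[:,:,::-1])
E
```

```text
t 8.5 at [0.4276 0.1506 0.1999] [-3.140e+00 -1.000e-03  1.666e+00] w 0.435
(0.43, 0.147, 0.06, 1.662) offset [-0.004, 0.0023, 0.1399] dr [-0.001, -0.001, 0.004]
(0.43, 0.147, 0.023, 1.662) offset [-0.004, 0.0023, 0.1769] dr [-0.001, -0.001, 0.004]
pot_large 0.49 [244.5, 407.0] (452, -270, 16, 19, 0.023)
stand_small 0.76 [ 50. 328.] rows 0 102 cols 280 375 (453, 278, 65, 66, 1.235)
stand_large 0.82 [190. 287.] rows 148 232 cols 245 332 (431, 147, 74, 76, 1.451)
```

View pics/m4.png

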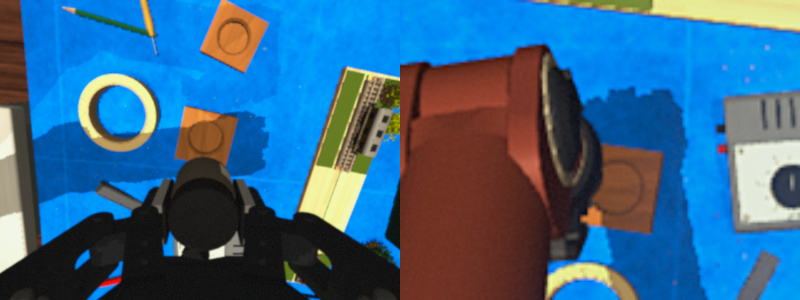

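The wrist picture shows the pot held between the fingers, cap centre near (284,294) in full-size pixels, with the stand ahead.

```bash
python3 - <<'E'
from h import *
s=robot.get_state();p=robot.capture("wrist");T=cam(p,s)
ds=robot.cut_out("pot_large",p)
for d in ds[:2]: print(d["confidence"],d["at"],rect(p,T,d["region"],s["ee_pos"][2]+.0385))
g=cv2.cvtColor(p["img"],cv2.COLOR_RGB2GRAY)
c=cv2.HoughCircles(g[200:370,200:370],cv2.HOUGH_GRADIENT,1.5,60,param1=60,param2=20,minRadius=35,maxRadius=70)
for u,v,r in c[0][:3]:
  print(u+200,v+200,r,np.round(back(p,T,[u+200,v+200],s["ee_pos"][2]+.0385)[0]-s["ee_pos"],4))
tgt((.4305,.147,.06,1.662))
E
```

```text
0.79 [290.0, 284.6] (428, 156, 35, 50, 1.661)
293.75 302.75 59.15 [0.003  0.0046 0.0385]
355.25 214.25 50.75 [0.0196 0.0382 0.0385]
t 8.8 at [0.4293 0.1454 0.2003] [-3.141e+00  1.000e-03  1.658e+00] w 0.432
(0.4305, 0.147, 0.06, 1.662) offset [0.0016, 0.0014, 0.1403] dr [-0.0, 0.001, -0.004]
```

send_rows:
  jaw: [0.3,0.3,0.3,0.3,0.3,0.3,0.3,0.3,0.3]
  offset:
    - [0,0,0.05]
    - [0,0,0.1]
    - [0,0,0.13]
    - [0,0,0.145]
    - [0,0,0.155]
    - [0,0,0.165]
    - [0,0,0.172]
    - [0,0,0.177]
    - [0,0,0.177]
  dr:
    - [0,0,0]
    - [0,0,0]
    - [0,0,0]
    - [0,0,0]
    - [0,0,0]
    - [0,0,0]
    - [0,0,0]
    - [0,0,0]
    - [0,0,0]

```text
t: 9.98
ee_pos: [0.429, 0.1471, 0.0232]
eef_rot: [-3.141, 0.0, 1.661]
ft_force: [0.5, -0.3, -1.4]
width: 0.43
gripper_force: 30.4
```

send_rows:
  jaw: [0.3,0.3,0.65,0.65,0.65,0.65,0.8,0.8,0.8,0.8,0.8]
  offset:
    - [0,0.001,0.001]
    - [0,0.001,0.0015]
    - [0,0.001,0.0015]
    - [0,0.001,0.0015]
    - [0,0.001,0.0015]
    - [0,0.001,-0.003]
    - [0,0.001,-0.02]
    - [0,0.001,-0.05]
    - [0,0.001,-0.1]
    - [0,0.001,-0.15]
    - [0,0.001,-0.18]
  dr:
    - [0,0,0]
    - [0,0,0]
    - [0,0,0]
    - [0,0,0]
    - [0,0,0]
    - [0,0,0]
    - [0,0,0]
    - [0,0,0]
    - [0,0,0]
    - [0,0,0]
    - [0,0,0]

```text
t: 11.35
ee_pos: [0.4306, 0.1472, 0.206]
eef_rot: [3.138, -0.001, 1.661]
ft_force: [0.1, 0.8, -0.6]
width: 0.8
gripper_force: 0.0
```

```bash
python3 - <<'E'
from h import *
tgt((.46,-.06,.2,1.662),(.4645,-.24,.2,1.662),(.4645,-.24,.049,1.662))
p,T=look(dict(pot_large=.059,stand_large=.018,stand_small=.018),"w5.png")
E
```

```text
t 11.3 at [0.4306 0.1472 0.206 ] [ 3.138e+00 -1.000e-03  1.661e+00] w 0.800
(0.46, -0.06, 0.2, 1.662) offset [-0.209, 0.0106, 0.0058] dr [0.003, -0.001, -0.001]
(0.4645, -0.24, 0.2, 1.662) offset [-0.3887, -0.0011, 0.0055] dr [0.003, -0.001, -0.001]
(0.4645, -0.24, 0.049, 1.662) offset [-0.3888, -0.0015, 0.1565] dr [0.003, -0.001, -0.001]
pot_large 0.78 [191. 281.] rows 168 214 cols 264 303 (430, 151, 34, 41, 1.676)
stand_large 0.72 [168. 283.] rows 143 228 cols 242 328 (431, 147, 75, 76, 1.458)
stand_small 0.98 [ 46. 321.] rows 0 96 cols 275 368 (453, 278, 64, 66, 1.236)
```

send_rows:
  jaw: [1,1,1,1,1,1,1,1,1,1,1,1]
  offset:
    - [-0.055,0.004,0.005]
    - [-0.11,0.008,0.005]
    - [-0.16,0.01,0.005]
    - [-0.209,0.011,0.005]
    - [-0.26,0.008,0.005]
    - [-0.31,0.004,0.005]
    - [-0.36,0,0.005]
    - [-0.388,-0.001,0.03]
    - [-0.388,-0.001,0.08]
    - [-0.388,-0.001,0.12]
    - [-0.388,-0.001,0.145]
    - [-0.388,-0.001,0.154]
  dr:
    - [0,0,0]
    - [0,0,0]
    - [0,0,0]
    - [0,0,0]
    - [0,0,0]
    - [0,0,0]
    - [0,0,0]
    - [0,0,0]
    - [0,0,0]
    - [0,0,0]
    - [0,0,0]
    - [0,0,0]

```text
t: 13.05
ee_pos: [0.4618, -0.2384, 0.0464]
eef_rot: [-3.136, -0.003, 1.66]
ft_force: [1.1, 0.4, 0.4]
width: 1.0
gripper_force: 0.0
```

send_rows:
  jaw: [1,0.25,0.25,0.25,0.25,0.25,0.25,0.25,0.25,0.25,0.25,0.25]
  offset:
    - [0,0,0]
    - [0,0,0]
    - [0,0,0]
    - [0,0,0]
    - [0,0,0]
    - [0,0,0]
    - [0,0,-0.02]
    - [0,0,-0.06]
    - [0,0,-0.11]
    - [0,0,-0.15]
    - [0,0,-0.15]
    - [0,0,-0.15]
  dr:
    - [0,0,0]
    - [0,0,0]
    - [0,0,0]
    - [0,0,0]
    - [0,0,0]
    - [0,0,0]
    - [0,0,0]
    - [0,0,0]
    - [0,0,0]
    - [0,0,0]
    - [0,0,0]
    - [0,0,0]

```text
t: 14.55
ee_pos: [0.4633, -0.2387, 0.1985]
eef_rot: [-3.14, -0.001, 1.661]
ft_force: [-0.9, -0.3, -0.3]
width: 0.351
gripper_force: 29.8
```

```bash
python3 - <<'E'
from h import *
tgt((.465,-.06,.2,1.662),(.452,.12,.2,1.8),(.452,.278,.2,1.9),(.452,.278,.05,1.9))
look(dict(pot_small=.24),"w6.png")
p=robot.capture("side");cv2.imwrite("pics/s6.png",p["img"][:,:,::-1])
E
```

```text
t 14.6 at [ 0.4633 -0.2387  0.1985] [-3.140e+00 -1.000e-03  1.661e+00] w 0.351
(0.465, -0.06, 0.2, 1.662) offset [0.1778, 0.0178, -0.0013] dr [-0.002, -0.001, -0.001]
(0.452, 0.12, 0.2, 1.8) offset [0.3583, 0.0211, -0.0011] dr [-0.002, -0.001, -0.139]
(0.452, 0.278, 0.2, 1.9) offset [0.5156, 0.0353, -0.0009] dr [-0.001, -0.001, -0.239]
(0.452, 0.278, 0.05, 1.9) offset [0.5154, 0.0356, 0.1491] dr [-0.001, -0.001, -0.239]
pot_small 0.57 [278. 283.] rows 224 328 cols 246 323 (462, -224, 26, 38, 1.663)
```

View pics/s6.png

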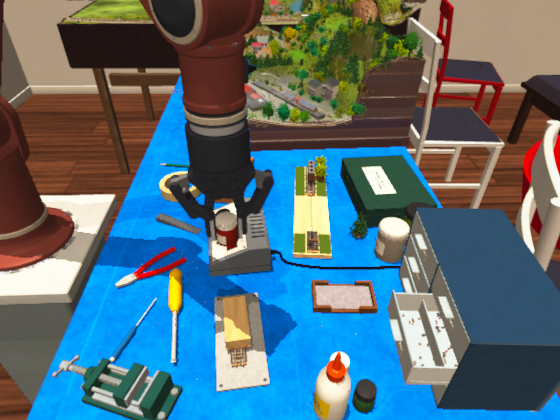

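The side picture shows the small pot held clear by the fingers at (227,230), protruding below them, and the bare block on the track at (236,320).

```bash
python3 - <<'E'
import cv2
im=cv2.imread("pics/w6.png")[190:370,180:390]
cv2.imwrite("pics/c6.png",cv2.resize(im,None,fx=3,fy=3,interpolation=cv2.INTER_CUBIC))
E
```

```text
(no output)
```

View pics/c6.png

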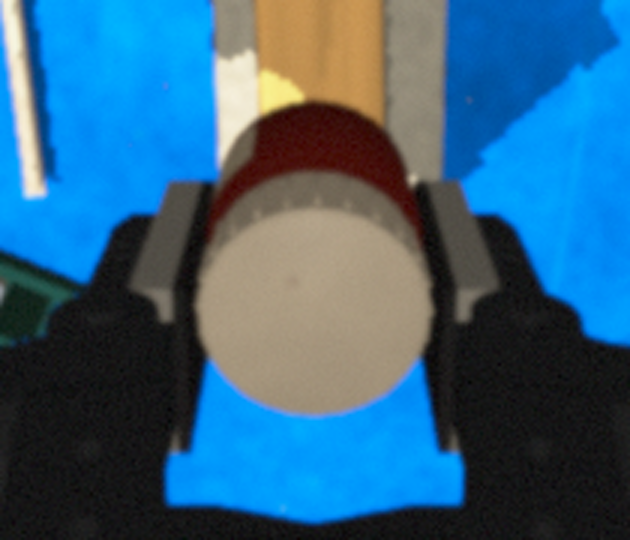

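```bash
python3 - <<'E'
from h import *
p=robot.capture("wrist");T=np.array(p["T_tool_cam"])  # tool coords, z down
from h import Ro
W=np.diag([1.,-1,-1,1])@T # flip into z-up frame at the TCP
for uv,h in(((285,294),.0335),((285,277),.0385)):
  print([np.round(back(p,W,uv,h+d)[0],4) for d in(-.003,0,.003)])
print(np.round(W[:3,3],3))
E
```

```text
[array([ 0.0032, -0.0004,  0.0305]), array([ 0.0049, -0.0004,  0.0335]), array([ 0.0066, -0.0004,  0.0365])]
[array([ 0.0126, -0.0003,  0.0355]), array([ 0.0141, -0.0003,  0.0385]), array([ 0.0156, -0.0003,  0.0415])]
[ 0.066 -0.     0.142]
```

```bash
python3 - <<'E'
from h import *
tgt((.465,-.06,.2,1.662),(.4538,.1,.2,1.8),(.4538,.274,.2,1.9))
E
```

```text
t 14.8 at [ 0.4633 -0.2389  0.1979] [-3.139e+00 -1.000e-03  1.661e+00] w 0.352
(0.465, -0.06, 0.2, 1.662) offset [0.1781, 0.0178, -0.0019] dr [-0.003, -0.001, -0.001]
(0.4538, 0.1, 0.2, 1.8) offset [0.3384, 0.021, -0.0017] dr [-0.003, -0.002, -0.139]
(0.4538, 0.274, 0.2, 1.9) offset [0.5117, 0.0367, -0.0015] dr [-0.003, -0.002, -0.239]
```

send_rows:
  jaw: [0.25,0.25,0.25,0.25,0.25,0.25,0.25,0.25,0.25,0.25,0.25,0.25]
  offset:
    - [0.06,0.006,-0.002]
    - [0.12,0.012,-0.002]
    - [0.178,0.018,-0.002]
    - [0.23,0.019,-0.002]
    - [0.285,0.02,-0.002]
    - [0.338,0.021,-0.002]
    - [0.39,0.026,-0.002]
    - [0.44,0.03,-0.002]
    - [0.49,0.035,-0.002]
    - [0.512,0.037,-0.002]
    - [0.512,0.037,-0.002]
    - [0.512,0.037,-0.002]
  dr:
    - [0,0,0]
    - [0,0,0]
    - [0,0,0]
    - [0,0,-0.05]
    - [0,0,-0.09]
    - [0,0,-0.14]
    - [0,0,-0.17]
    - [0,0,-0.2]
    - [0,0,-0.239]
    - [0,0,-0.239]
    - [0,0,-0.239]
    - [0,0,-0.239]

```text
t: 16.25
ee_pos: [0.4552, 0.2711, 0.201]
eef_rot: [-3.14, 0.002, 1.896]
ft_force: [-0.2, -0.2, -1.2]
width: 0.35
gripper_force: 29.9
```

```bash
python3 - <<'E'
from h import *
tgt((.4538,.274,.06,1.9),(.4538,.274,.02,1.9))
E
```

```text
t 16.2 at [0.4552 0.2711 0.201 ] [-3.140e+00  2.000e-03  1.896e+00] w 0.350
(0.4538, 0.274, 0.06, 1.9) offset [0.0035, -0.0002, 0.141] dr [-0.001, 0.002, -0.004]
(0.4538, 0.274, 0.02, 1.9) offset [0.0036, -0.0001, 0.181] dr [-0.001, 0.002, -0.004]
```

send_rows:
  jaw: [0.25,0.25,0.25,0.25,0.25,0.25,0.25,0.25,0.25,0.25]
  offset:
    - [0.001,0,0.05]
    - [0.001,0,0.1]
    - [0.001,0,0.13]
    - [0.001,0,0.145]
    - [0.001,0,0.155]
    - [0.001,0,0.165]
    - [0.001,0,0.172]
    - [0.001,0,0.177]
    - [0.001,0,0.179]
    - [0.001,0,0.179]
  dr:
    - [0,0,0]
    - [0,0,0]
    - [0,0,0]
    - [0,0,0]
    - [0,0,0]
    - [0,0,0]
    - [0,0,0]
    - [0,0,0]
    - [0,0,0]
    - [0,0,0]

```text
t: 17.5
ee_pos: [0.4546, 0.2749, 0.0224]
eef_rot: [3.141, -0.0, 1.9]
ft_force: [-0.9, -0.5, -0.6]
width: 0.352
gripper_force: 29.9
```

```bash
python3 - <<'E'
from h import *
import time
for _ in range(4):
  p=robot.capture("wrist"); tgt((.4538,.274,.02,1.9)); print(robot.get_state()["ft_force"].round(1))
b=p["img"][170:370,150:420]
q=robot.capture("side");a=q["img"][120:240,130:310]
cv2.imwrite("pics/m7.png",np.hstack([cv2.resize(b,(400,300),interpolation=2),cv2.resize(a,(400,300),interpolation=2)])[:,:,::-1])
E
```

```text
t 17.6 at [0.4546 0.2749 0.0225] [ 3.141 -0.     1.9  ] w 0.348
(0.4538, 0.274, 0.02, 1.9) offset [-0.0006, -0.001, 0.0025] dr [0.0, -0.0, -0.0]
[-0.  -0.3 -0. ]
t 17.6 at [0.4546 0.2749 0.0225] [ 3.141 -0.     1.9  ] w 0.349
(0.4538, 0.274, 0.02, 1.9) offset [-0.0006, -0.0011, 0.0025] dr [0.0, -0.0, -0.0]
[-0.1  0.5  0.1]
t 17.6 at [0.4546 0.2749 0.0225] [ 3.141 -0.     1.9  ] w 0.350
(0.4538, 0.274, 0.02, 1.9) offset [-0.0006, -0.0011, 0.0025] dr [0.0, -0.0, -0.0]
[ 0.5 -0.5 -0.8]
t 17.7 at [0.4546 0.2749 0.0225] [ 3.141 -0.     1.9  ] w 0.351
(0.4538, 0.274, 0.02, 1.9) offset [-0.0006, -0.0011, 0.0025] dr [0.0, -0.0, -0.0]
[ 0.1 -0.2 -1.7]
```

View pics/m7.png

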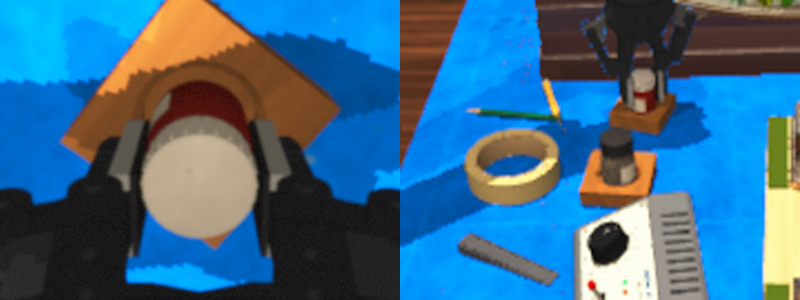

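The picture shows the large pot upright in its stand (right half, 618,160) and the small pot central over its bore, with no contact force. I lower it and release.

send_rows:
  jaw: [0.25,0.25,0.25,0.55,0.55,0.55,0.55,0.7,0.7,0.7,0.7,0.7]
  offset:
    - [0,-0.001,0.0015]
    - [0,-0.001,0.003]
    - [0,-0.001,0.0035]
    - [0,-0.001,0.0035]
    - [0,-0.001,0.0035]
    - [0,-0.001,0.0035]
    - [0,-0.001,-0.003]
    - [0,-0.001,-0.02]
    - [0,-0.001,-0.05]
    - [0,-0.001,-0.1]
    - [0,-0.001,-0.15]
    - [0,-0.001,-0.18]
  dr:
    - [0,0,0]
    - [0,0,0]
    - [0,0,0]
    - [0,0,0]
    - [0,0,0]
    - [0,0,0]
    - [0,0,0]
    - [0,0,0]
    - [0,0,0]
    - [0,0,0]
    - [0,0,0]
    - [0,0,0]

```text
t: 19.25
ee_pos: [0.4544, 0.2747, 0.2063]
eef_rot: [3.137, -0.001, 1.9]
ft_force: [-0.3, 0.4, -0.1]
width: 0.7
gripper_force: 0.0
```

```bash
python3 - <<'E'
from h import *
p,T=look(dict(pot_small=.051,stand_small=.018))
q=robot.capture("top"); 
for n,z in(("press_block",.04),("track_section",.017)):
  for d in robot.cut_out(n,q)[:2]: print(n,d["confidence"],rect(q,cam(q),d["region"],z))
tgt((.465,.1,.2,1.8),(.465,-.06,.2,1.662),(.466,-.35,.22,1.662))
E
```

```text
pot_small 0.97 [189. 281.] rows 168 206 cols 267 298 (452, 280, 28, 35, 1.887)
stand_small 0.62 [169. 291.] rows 138 223 cols 241 326 (453, 279, 64, 65, 1.24)
press_block 0.67 (464, -257, 45, 96, 1.701)
track_section 0.58 (452, 278, 66, 69, 1.244)
track_section 0.57 (470, -317, 18, 23, 0.023)
t 19.6 at [0.4526 0.2741 0.2016] [-3.139  0.     1.9  ] w 0.703
(0.465, 0.1, 0.2, 1.8) offset [-0.1688, -0.0445, 0.0018] dr [-0.002, 0.0, 0.1]
(0.465, -0.06, 0.2, 1.662) offset [-0.3202, -0.0963, 0.0019] dr [-0.002, 0.001, 0.238]
(0.466, -0.35, 0.22, 1.662) offset [-0.595, -0.1891, -0.0178] dr [-0.002, 0.001, 0.238]
```

send_rows:
  jaw: [1,1,1,1,1,1,1,1,1,1,1,1]
  offset:
    - [-0.05,-0.013,0]
    - [-0.11,-0.03,0]
    - [-0.169,-0.044,0]
    - [-0.22,-0.062,0]
    - [-0.27,-0.08,0]
    - [-0.32,-0.096,0]
    - [-0.375,-0.115,0]
    - [-0.43,-0.133,0]
    - [-0.485,-0.152,0]
    - [-0.54,-0.17,0]
    - [-0.58,-0.185,0]
    - [-0.58,-0.185,0]
  dr:
    - [0,0,0.03]
    - [0,0,0.06]
    - [0,0,0.1]
    - [0,0,0.15]
    - [0,0,0.2]
    - [0,0,0.238]
    - [0,0,0.238]
    - [0,0,0.238]
    - [0,0,0.238]
    - [0,0,0.238]
    - [0,0,0.238]
    - [0,0,0.238]

```text
t: 21.05
ee_pos: [0.4633, -0.3386, 0.2009]
eef_rot: [-3.138, 0.002, 1.654]
ft_force: [-0.8, 0.4, 0.1]
width: 0.997
gripper_force: 0.0
```

```bash
python3 - <<'E'
from h import *
tgt((.466,-.26,.1,1.662))
p,T=look(dict(press_block=.04,track_section=.017,block_tray=.015),"w8.png")
cv2.imwrite("pics/c8.png",cv2.resize(p["img"][60:320,180:440,::-1],None,fx=2.3,fy=2.3,interpolation=2))
E
```

```text
t 21.1 at [ 0.4633 -0.3386  0.2009] [-3.138e+00  2.000e-03  1.654e+00] w 0.997
(0.466, -0.26, 0.1, 1.662) offset [0.0782, 0.0096, 0.1007] dr [-0.004, 0.002, -0.008]
press_block 0.56 [ 97. 297.] rows 47 155 cols 272 320 (467, -260, 40, 88, 1.699)
track_section 0.79 [160. 297.] rows 34 179 cols 281 308 (472, -318, 23, 23, 0.084)
block_tray 0.63 [ 53. 500.] rows 0 97 cols 439 559 (654, -197, 68, 114, 3.082)
```

View pics/c8.png

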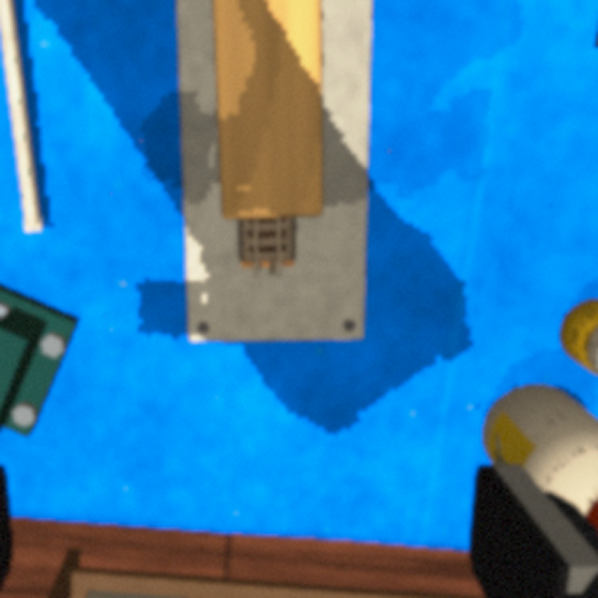

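Block measured at (0.467, -0.260), 40×88 mm as it should be, axis about 1.675. The picture shows the track end protruding at crop (266,240).

```bash
python3 - <<'E'
from h import *
tgt((.467,-.26,.09,1.675),(.467,-.26,.021,1.675))
E
```

```text
t 21.2 at [ 0.4661 -0.3321  0.2014] [-3.140e+00 -3.000e-03  1.664e+00] w 0.996
(0.467, -0.26, 0.09, 1.675) offset [0.0714, 0.0077, 0.1115] dr [-0.001, -0.003, -0.011]
(0.467, -0.26, 0.021, 1.675) offset [0.0712, 0.0078, 0.1805] dr [-0.001, -0.003, -0.011]
```

send_rows:
  jaw: [1,1,1,1,1,1,1,1,1]
  offset:
    - [0.04,0.004,0.03]
    - [0.071,0.008,0.06]
    - [0.071,0.008,0.1]
    - [0.071,0.008,0.13]
    - [0.071,0.008,0.155]
    - [0.071,0.008,0.17]
    - [0.071,0.008,0.178]
    - [0.071,0.008,0.178]
    - [0.071,0.008,0.178]
  dr:
    - [0,0,-0.01]
    - [0,0,-0.01]
    - [0,0,-0.01]
    - [0,0,-0.01]
    - [0,0,-0.01]
    - [0,0,-0.01]
    - [0,0,-0.01]
    - [0,0,-0.01]
    - [0,0,-0.01]

```text
t: 22.38
ee_pos: [0.468, -0.2631, 0.0251]
eef_rot: [3.14, 0.001, 1.672]
ft_force: [0.6, -0.8, 0.2]
width: 0.999
gripper_force: 0.0
```

send_rows:
  jaw: [0.3,0.3,0.3,0.3,0.3]
  offset:
    - [0,0,0]
    - [0,0,0]
    - [0,0,0]
    - [0,0,0]
    - [0,0,0]
  dr:
    - [0,0,0]
    - [0,0,0]
    - [0,0,0]
    - [0,0,0]
    - [0,0,0]

```text
t: 23.0
ee_pos: [0.4676, -0.2629, 0.0248]
eef_rot: [3.141, 0.0, 1.672]
ft_force: [-1.4, 1.0, 6.1]
width: 0.459
gripper_force: 31.0
```

```bash
python3 - <<'E'
from h import *
tgt((.467,-.26,.13,1.675),(.6,-.22,.13,2.4),(.658,-.194,.13,3.085),(.658,-.194,.05,3.085))
E
```

```text
t 23.0 at [ 0.4676 -0.2629  0.0248] [3.141 0.    1.672] w 0.459
(0.467, -0.26, 0.13, 1.675) offset [0.003, -0.0003, -0.1052] dr [0.001, 0.0, -0.003]
(0.6, -0.22, 0.13, 2.4) offset [0.0293, 0.1361, -0.1051] dr [0.0, 0.001, -0.728]
(0.658, -0.194, 0.13, 3.085) offset [0.0494, 0.1964, -0.1051] dr [0.0, 0.001, -1.413]
(0.658, -0.194, 0.05, 3.085) offset [0.0494, 0.1964, -0.0251] dr [0.0, 0.001, -1.413]
```

send_rows:
  jaw: [0.3,0.3,0.3,0.3,0.3,0.3,0.3,0.3,0.3,0.3,0.3,0.3]
  offset:
    - [0,0,-0.015]
    - [0,0,-0.05]
    - [0,0,-0.1]
    - [0,0,-0.13]
    - [0.007,0.034,-0.13]
    - [0.014,0.068,-0.13]
    - [0.021,0.102,-0.13]
    - [0.029,0.136,-0.13]
    - [0.036,0.16,-0.13]
    - [0.042,0.18,-0.13]
    - [0.049,0.199,-0.13]
    - [0.049,0.199,-0.13]
  dr:
    - [0,0,0]
    - [0,0,0]
    - [0,0,0]
    - [0,0,-0.17]
    - [0,0,-0.34]
    - [0,0,-0.51]
    - [0,0,-0.68]
    - [0,0,-0.85]
    - [0,0,-1.02]
    - [0,0,-1.19]
    - [0,0,-1.36]
    - [0,0,-1.413]

```text
t: 24.5
ee_pos: [0.6614, -0.192, 0.154]
eef_rot: [3.14, -0.0, 3.089]
ft_force: [-0.4, -0.1, -0.4]
width: 0.461
gripper_force: 30.4
```

```bash
python3 - <<'E'
from h import *
p,T=look(dict(block_tray=.015),"w9.png")
tgt((.661,-.194,.05,3.085),(.661,-.194,.016,3.085)); print(robot.get_state()["q"].round(2))
z=robot.get_state()["ee_pos"][2]-.008
for d in robot.cut_out("press_block",p)[:1]: print("block",rect(p,T,d["region"],z+.023))
q=robot.capture("top")
cv2.imwrite("pics/m9.png",np.hstack([cv2.resize(p["img"],(400,300)),cv2.resize(q["img"][80:260,260:500],(400,300))])[:,:,::-1])
E
```

```text
block_tray 0.89 [144. 282.] rows 129 163 cols 240 321 (617, -194, 28, 67, 1.519)
t 24.6 at [ 0.66   -0.1938  0.1541] [-3.141e+00 -1.000e-03  3.085e+00] w 0.459
(0.661, -0.194, 0.05, 3.085) offset [-0.0011, -0.0001, 0.1041] dr [-0.0, -0.001, -0.0]
(0.661, -0.194, 0.016, 3.085) offset [-0.0012, -0.0001, 0.1381] dr [-0.0, -0.001, -0.0]
[ 0.24  0.75  0.02  1.39 -0.02  1.01  1.78]
block (655, -193, 40, 90, 3.104)
```

View pics/m9.png

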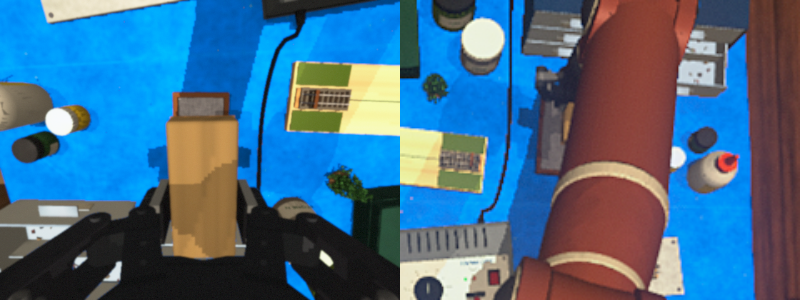

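The block is in line with the tray (left half: tray end at (200,105) straight ahead of the block). I lower it.

send_rows:
  jaw: [0.3,0.3,0.3,0.3,0.3,0.3,0.3,0.3,0.3]
  offset:
    - [-0.001,0,0.04]
    - [-0.001,0,0.08]
    - [-0.001,0,0.105]
    - [-0.001,0,0.12]
    - [-0.001,0,0.128]
    - [-0.001,0,0.133]
    - [-0.001,0,0.137]
    - [-0.001,0,0.139]
    - [-0.001,0,0.139]
  dr:
    - [0,0,0]
    - [0,0,0]
    - [0,0,0]
    - [0,0,0]
    - [0,0,0]
    - [0,0,0]
    - [0,0,0]
    - [0,0,0]
    - [0,0,0]

```text
t: 25.82
ee_pos: [0.6615, -0.194, 0.0155]
eef_rot: [-3.142, 0.0, 3.085]
ft_force: [-0.1, -0.1, -0.8]
width: 0.458
gripper_force: 30.4
```

send_rows:
  jaw: [0.3,0.3,0.65,0.65,0.65,0.65,0.65,0.65,0.8,0.8,0.8]
  offset:
    - [0,0,0.001]
    - [0,0,0.0015]
    - [0,0,0.0015]
    - [0,0,0.0015]
    - [0,0,0.0015]
    - [0,0,-0.005]
    - [0,0,-0.03]
    - [0,0,-0.06]
    - [0,0,-0.1]
    - [0,0,-0.14]
    - [0,0,-0.16]
  dr:
    - [0,0,0]
    - [0,0,0]
    - [0,0,0]
    - [0,0,0]
    - [0,0,0]
    - [0,0,0]
    - [0,0,0]
    - [0,0,0]
    - [0,0,0]
    - [0,0,0]
    - [0,0,0]

```text
t: 27.2
ee_pos: [0.6627, -0.1944, 0.179]
eef_rot: [-3.14, 0.005, 3.085]
ft_force: [0.9, 0.1, 0.5]
width: 0.796
gripper_force: 0.0
```

```bash
python3 - <<'E'
from h import *
p,T=look(dict(press_block=.029,block_tray=.015,track_section=.017),"w10.png")
tgt((.471,-.33,.18,1.662))
E
```

```text
press_block 0.82 [185. 284.] rows 136 235 cols 261 308 (656, -195, 41, 89, 3.104)
block_tray 0.75 [181. 261.] rows 125 246 cols 247 320 (660, -196, 66, 115, 3.091)
t 27.4 at [ 0.6611 -0.1939  0.1752] [ 3.142 -0.     3.085] w 0.798
(0.471, -0.33, 0.18, 1.662) offset [0.1821, -0.1467, -0.0048] dr [-0.0, -0.0, 1.423]
```

Block in the tray: (656,-195) against (660,-196), nearly parallel. Next, the track section.

send_rows:
  jaw: [1,1,1,1,1,1,1,1,1,1,1]
  offset:
    - [0.02,-0.016,-0.005]
    - [0.04,-0.032,-0.005]
    - [0.06,-0.048,-0.005]
    - [0.08,-0.064,-0.005]
    - [0.1,-0.08,-0.005]
    - [0.12,-0.096,-0.005]
    - [0.14,-0.112,-0.005]
    - [0.16,-0.128,-0.005]
    - [0.182,-0.147,-0.005]
    - [0.182,-0.147,-0.005]
    - [0.182,-0.147,-0.005]
  dr:
    - [0,0,0.17]
    - [0,0,0.34]
    - [0,0,0.51]
    - [0,0,0.68]
    - [0,0,0.85]
    - [0,0,1.02]
    - [0,0,1.19]
    - [0,0,1.36]
    - [0,0,1.423]
    - [0,0,1.423]
    - [0,0,1.423]

```text
t: 28.78
ee_pos: [0.4717, -0.33, 0.1799]
eef_rot: [3.142, -0.001, 1.663]
ft_force: [0.2, 0.1, -0.1]
width: 0.997
gripper_force: 0.0
```

```bash
python3 - <<'E'
from h import *
p,T=look(dict(track_section=.0165),"w11.png")
tgt((.467,-.262,.06,1.67))
cv2.imwrite("pics/c11.png",cv2.resize(p["img"][0:260,200:400,::-1],None,fx=2.3,fy=2.3,interpolation=2))
E
```

```text
track_section 0.96 [112. 285.] rows 37 192 cols 269 300 (466, -265, 26, 131, 1.679)
t 28.9 at [ 0.4723 -0.3295  0.18  ] [ 3.141e+00 -1.000e-03  1.664e+00] w 0.999
(0.467, -0.262, 0.06, 1.67) offset [0.0675, 0.001, 0.12] dr [0.0, -0.001, -0.006]
```

View pics/c11.png

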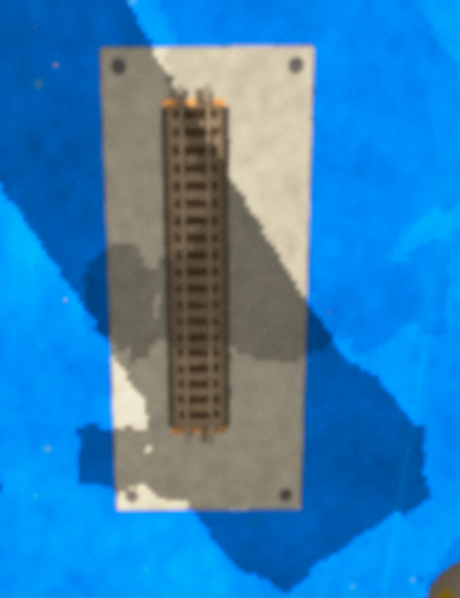

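Track measured at (0.466, -0.265), 26×131 mm as given, axis about 1.675. The crop shows it bare on the board, centred near (196,268).

send_rows:
  jaw: [1,1,1,0.7,0.7,0.7,0.7,0.7,0.7]
  offset:
    - [0.03,0,0.04]
    - [0.066,0,0.09]
    - [0.066,0,0.12]
    - [0.066,0,0.14]
    - [0.066,0,0.155]
    - [0.066,0,0.163]
    - [0.066,0,0.168]
    - [0.066,0,0.168]
    - [0.066,0,0.168]
  dr:
    - [0,0,-0.011]
    - [0,0,-0.011]
    - [0,0,-0.011]
    - [0,0,-0.011]
    - [0,0,-0.011]
    - [0,0,-0.011]
    - [0,0,-0.011]
    - [0,0,-0.011]
    - [0,0,-0.011]

```text
t: 30.0
ee_pos: [0.4658, -0.265, 0.0129]
eef_rot: [3.141, 0.001, 1.673]
ft_force: [-1.0, 0.7, -0.6]
width: 0.7
gripper_force: 0.0
```

```bash
python3 - <<'E'
from h import *
robot.capture("top");tgt((.466,-.2645,.008,1.675))
E
```

```text
t 30.1 at [ 0.4658 -0.265   0.0129] [3.141e+00 1.000e-03 1.673e+00] w 0.698
(0.466, -0.2645, 0.008, 1.675) offset [0.0005, 0.0003, 0.0049] dr [0.001, 0.001, -0.002]
```

send_rows:
  jaw: [0.7,0.7,0.15,0.15,0.15,0.15,0.15,0.15]
  offset:
    - [0,0,0.003]
    - [0,0,0.0045]
    - [0,0,0.0045]
    - [0,0,0.0045]
    - [0,0,0.0045]
    - [0,0,0.0045]
    - [0,0,0.0045]
    - [0,0,0.0045]
  dr:
    - [0,0,0]
    - [0,0,0]
    - [0,0,0]
    - [0,0,0]
    - [0,0,0]
    - [0,0,0]
    - [0,0,0]
    - [0,0,0]
  newtons: 35

```text
t: 31.05
ee_pos: [0.4655, -0.2649, 0.008]
eef_rot: [3.141, 0.0, 1.673]
ft_force: [0.1, -0.2, 2.0]
width: 0.295
gripper_force: 35.0
```

```bash
python3 - <<'E'
from h import *
tgt((.466,-.2645,.16,1.675),(.55,-.12,.16,1.58),(.6277,.0453,.16,1.484))
E
```

```text
t 31.1 at [ 0.4655 -0.2649  0.008 ] [3.141 0.    1.673] w 0.295
(0.466, -0.2645, 0.16, 1.675) offset [0.0003, 0.0005, -0.152] dr [0.0, 0.0, -0.002]
(0.55, -0.12, 0.16, 1.58) offset [0.1355, 0.0988, -0.152] dr [0.0, 0.0, 0.093]
(0.6277, 0.0453, 0.16, 1.484) offset [0.292, 0.193, -0.152] dr [0.0, 0.0, 0.189]
```

send_rows:
  jaw: [0.15,0.15,0.15,0.15,0.15,0.15,0.15,0.15,0.15,0.15,0.15,0.15]
  offset:
    - [0,0,-0.015]
    - [0,0,-0.05]
    - [0,0,-0.1]
    - [0,0,-0.152]
    - [0.045,0.033,-0.152]
    - [0.09,0.066,-0.152]
    - [0.136,0.099,-0.152]
    - [0.18,0.126,-0.152]
    - [0.225,0.153,-0.152]
    - [0.265,0.177,-0.152]
    - [0.292,0.193,-0.152]
    - [0.292,0.193,-0.152]
  dr:
    - [0,0,0]
    - [0,0,0]
    - [0,0,0]
    - [0,0,0]
    - [0,0,0.03]
    - [0,0,0.06]
    - [0,0,0.093]
    - [0,0,0.12]
    - [0,0,0.15]
    - [0,0,0.18]
    - [0,0,0.189]
    - [0,0,0.189]

```text
t: 32.55
ee_pos: [0.6278, 0.0501, 0.1596]
eef_rot: [-3.141, -0.002, 1.491]
ft_force: [-1.0, -0.1, -0.6]
width: 0.294
gripper_force: 34.7
```

```bash
python3 - <<'E'
from h import *
robot.capture("top")
p,T=look(dict(siding=.012),"w12.png");z=robot.get_state()["ee_pos"][2]
for d in robot.cut_out("track_section",p)[:1]: print("track",d["confidence"],rect(p,T,d["region"],z+.0085))
tgt((.6277,.0453,.06,1.484))
E
```

```text
siding 0.71 [ 91. 285.] rows 0 327 cols 234 344 (634, 98, 85, 205, 1.48)
track 0.59 (628, 57, 24, 112, 1.488)
t 32.8 at [0.627  0.0432 0.1602] [-3.141e+00  1.000e-03  1.481e+00] w 0.290
(0.6277, 0.0453, 0.06, 1.484) offset [0.0023, 0.0006, 0.1002] dr [-0.0, 0.001, -0.003]
```

View pics/w12.png

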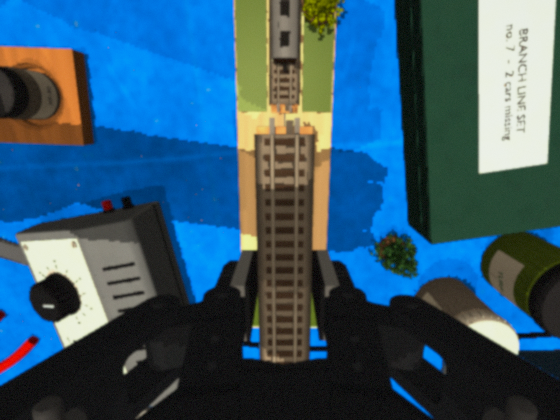

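The picture shows the held section, its far end at (285,132), in line with the laid rails at (286,95), with the van beyond at (285,30).

```bash
python3 - <<'E'
from h import *
s=robot.get_state();p=robot.capture("wrist");T=cam(p,s);z=s["ee_pos"][2]
print(s["ee_pos"],np.round(back(p,T,[(285.5,70),(286,105)],.023),4),np.round(back(p,T,[(284.5,132),(284.5,250)],z+.009),4))
print("gap edges",np.round(back(p,T,[(238,112),(331,112)],.012),4))
E
```

```text
[0.62697395 0.04322593 0.16022672] [[0.6372 0.1447 0.023 ]
 [0.6353 0.1189 0.023 ]] [[0.6328 0.1039 0.1692]
 [0.6284 0.0551 0.1692]]
gap edges [[0.5951 0.1173 0.012 ]
 [0.6722 0.1104 0.012 ]]
```

send_rows:
  jaw: [0.15,0.15,0.15,0.15,0.15,0.15,0.15,0.15]
  offset:
    - [0.003,0.0005,0.04]
    - [0.003,0.0005,0.07]
    - [0.003,0.0005,0.095]
    - [0.003,0.0005,0.11]
    - [0.003,0.0005,0.12]
    - [0.003,0.0005,0.125]
    - [0.003,0.0005,0.127]
    - [0.003,0.0005,0.127]
  dr:
    - [0,0,0]
    - [0,0,0]
    - [0,0,0]
    - [0,0,0]
    - [0,0,0]
    - [0,0,0]
    - [0,0,0]
    - [0,0,0]

```text
t: 33.8
ee_pos: [0.6288, 0.0484, 0.0333]
eef_rot: [3.141, -0.0, 1.484]
ft_force: [-0.6, -0.0, 0.5]
width: 0.289
gripper_force: 34.7
```

```bash
python3 - <<'E'
from h import *
p=robot.capture("wrist");tgt((.6277,.046,.016,1.484))
q=robot.capture("side")
a=q["img"][140:270,270:350];b=p["img"][60:300,190:380]
cv2.imwrite("pics/m13.png",np.hstack([cv2.resize(b,(396,500),interpolation=2),cv2.resize(a,(308,500),interpolation=2)])[:,:,::-1])
E
```

```text
t 33.9 at [0.6288 0.0484 0.0334] [ 3.141 -0.     1.484] w 0.294
(0.6277, 0.046, 0.016, 1.484) offset [-0.0025, -0.0009, 0.0174] dr [0.001, -0.0, -0.0]
```

View pics/m13.png

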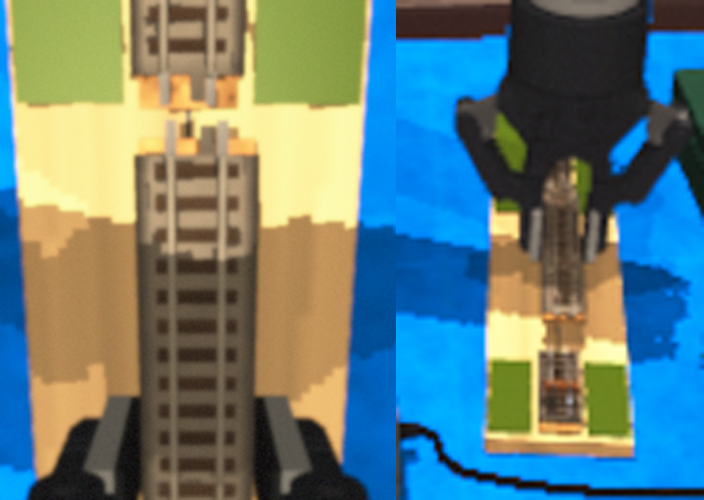

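The left half shows the section end at (196,150) slightly right of the laid rails at (187,95), about 2 mm off in +x. The right half shows it over the gap. I correct by 2 mm and lower it.

send_rows:
  jaw: [0.15,0.15,0.15,0.15,0.15,0.15]
  offset:
    - [-0.0025,-0.002,0.004]
    - [-0.0025,-0.002,0.008]
    - [-0.0025,-0.002,0.012]
    - [-0.0025,-0.002,0.015]
    - [-0.0025,-0.002,0.016]
    - [-0.0025,-0.002,0.016]
  dr:
    - [0,0,0]
    - [0,0,0]
    - [0,0,0]
    - [0,0,0]
    - [0,0,0]
    - [0,0,0]

```text
t: 34.65
ee_pos: [0.6262, 0.0461, 0.0167]
eef_rot: [-3.142, 0.0, 1.484]
ft_force: [0.2, 0.3, -0.5]
width: 0.29
gripper_force: 34.7
```

```bash
python3 - <<'E'
from h import *
p=robot.capture("wrist");tgt((.6277,.046,.016,1.484));print(robot.get_state()["ft_force"])
q=robot.capture("side")
a=q["img"][140:270,270:350];b=p["img"][60:300,190:380]
cv2.imwrite("pics/m14.png",np.hstack([cv2.resize(b,(396,500),interpolation=2),cv2.resize(a,(308,500),interpolation=2)])[:,:,::-1])
E
```

```text
t 34.7 at [0.6263 0.0461 0.0168] [3.142 0.    1.484] w 0.290
(0.6277, 0.046, 0.016, 1.484) offset [0.0001, 0.0014, 0.0008] dr [0.0, 0.0, -0.0]
[ 0.5249354   0.46839011 -0.71893825]
```

View pics/m14.png

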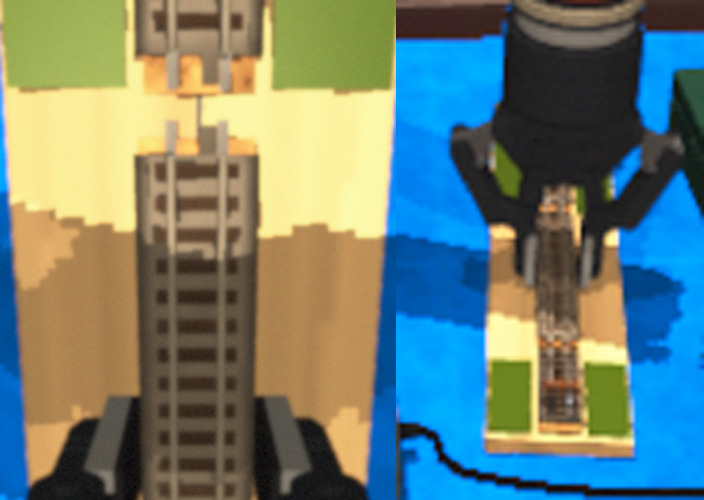

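The rails are now in line laterally, but the far gap is about 13 mm and the near end is tight. I shift 5 mm toward the laid track and lower.

send_rows:
  jaw: [0.15,0.15,0.15,0.15,0.15,0.15]
  offset:
    - [0.003,0,0]
    - [0.0055,0,0]
    - [0.0055,0.0005,0]
    - [0.0055,0.0005,0.001]
    - [0.0055,0.0005,0.002]
    - [0.0055,0.0005,0.002]
  dr:
    - [0,0,0]
    - [0,0,0]
    - [0,0,0]
    - [0,0,0]
    - [0,0,0]
    - [0,0,0]

```text
t: 35.5
ee_pos: [0.6271, 0.0516, 0.0147]
eef_rot: [-3.141, -0.0, 1.484]
ft_force: [0.4, 1.0, -0.7]
width: 0.293
gripper_force: 34.7
```

send_rows:
  jaw: [0.15,0.15,0.5,0.5,0.5,0.5,0.5,0.5,0.5,0.5,0.5,0.5]
  offset:
    - [0,0,0.0007]
    - [0,0,0.0007]
    - [0,0,0.0007]
    - [0,0,0.0007]
    - [0,0,0.0007]
    - [0,0,0.0007]
    - [0,0,-0.01]
    - [0,0,-0.03]
    - [0,0,-0.07]
    - [-0.01,0,-0.12]
    - [-0.05,0,-0.17]
    - [-0.07,0,-0.2]
  dr:
    - [0,0,0]
    - [0,0,0]
    - [0,0,0]
    - [0,0,0]
    - [0,0,0]
    - [0,0,0]
    - [0,0,0]
    - [0,0,0]
    - [0,0,0]
    - [0,0,0]
    - [0,0,0]
    - [0,0,0]

```text
t: 37.0
ee_pos: [0.6218, -0.0217, 0.2198]
eef_rot: [3.135, 0.002, 1.481]
ft_force: [0.6, 0.1, 0.9]
width: 0.504
gripper_force: 0.0
```

```bash
python3 - <<'E'
from h import *
robot.capture("top")
p,T=look(dict(track_section=.023,goods_van=.059,siding=.012,block_tray=.015,press_block=.029))
q=robot.capture("side")
a=q["img"][130:330,130:390];b=p["img"][0:300,190:380]
cv2.imwrite("pics/m15.png",np.hstack([cv2.resize(b,(300,480),interpolation=2),cv2.resize(a,(500,480),interpolation=2)])[:,:,::-1])
E
```

```text
track_section 0.6 [104. 280.] rows 31 173 cols 264 291 (627, 51, 26, 132, 1.482)
siding 0.75 [116. 267.] rows 0 236 cols 234 320 (625, 29, 81, 234, 1.48)
block_tray 0.74 [299. 286.] rows 288 343 cols 277 331 (635, -190, 64, 73, 1.516)
press_block 0.89 [318. 311.] rows 299 340 cols 286 341 (645, -187, 53, 62, 3.106)
```

View pics/m15.png

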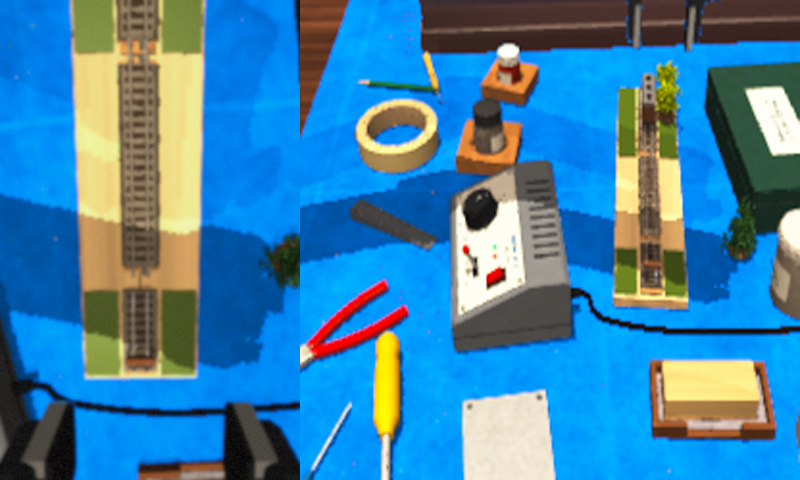

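```bash
python3 - <<'E'
from h import *
s=robot.get_state();p=robot.capture("wrist");T=cam(p,s)
u=np.array([np.cos(1.484),np.sin(1.484),0]);v=np.array([u[1],-u[0],0]);c=np.array([.6277,.0453,.012])
img=p["img"].astype(np.float32)
def prof(off,ys,z=.012):
    X=[c+u*y+v*off+[0,0,z-.012] for y in ys];uv=proj(p,T,X).astype(np.float32)
    return cv2.remap(img,uv[:,0][None],uv[:,1][None],1)[0]
for rng in((-.085,-.05),(.05,.085)):
    ys=np.arange(rng[0],rng[1],.002)
    A=np.mean([prof(o,ys) for o in(-.010,-.009,.009,.010)],0);G=np.mean([prof(o,ys) for o in(-.03,.03)],0)
    for y,a,g in zip(ys,A,G): print(round(y*1000),a.astype(int),g.astype(int))
E
```

```text
-85 [92 79 60] [72 83 34]
-83 [89 74 57] [72 84 34]
-81 [88 74 56] [72 84 35]
-79 [95 80 61] [72 84 36]
-77 [93 77 58] [72 83 34]
-75 [92 75 56] [71 83 33]
-73 [97 81 61] [75 84 36]
-71 [106  82  55] [128 105  58]
-69 [159 119  71] [192 145  86]
-67 [192 144  87] [202 152  91]
-65 [196 148  89] [201 152  91]
-63 [195 147  89] [201 152  91]
-61 [196 148  89] [202 152  92]
-59 [189 141  84] [202 152  91]
-57 [155 110  63] [201 152  91]
-55 [113  84  55] [201 152  91]
-53 [92 76 58] [201 151  91]
-51 [88 73 57] [202 153  91]
50 [129 109  83] [237 223 137]
52 [120 101  77] [237 223 137]
54 [127 108  82] [237 221 135]
56 [127 108  82] [237 218 132]
58 [120 101  76] [237 217 131]
60 [126 108  82] [236 217 131]
62 [122 105  79] [237 217 131]
64 [104  88  66] [237 218 132]
66 [121  98  70] [237 218 131]
68 [221 172  97] [236 217 132]
70 [235 207 121] [236 217 132]
72 [207 174 102] [210 185 110]
74 [215 158  86] [129 136  67]
76 [212 153  82] [126 141  67]
78 [197 138  74] [125 140  67]
80 [127  95  61] [125 140  66]
82 [117 100  75] [125 140  66]
84 [123 105  81] [123 138  64]
```

```bash
python3 - <<'E'
from h import *
for c in("top","side"):
  q=robot.capture(c);T=cam(q)
  for n,z in dict(pot_large=.059,pot_small=.051,goods_van=.055,press_block=.029,block_tray=.015,track_section=.023,stand_small=.018,stand_large=.018).items():
    for d in robot.cut_out(n,q)[:1]: print(c,n,round(d["confidence"],2),rect(q,T,d["region"],z))
s=robot.get_state();print(s["t"],s["gripper_force"],s["ft_force"].round(1))
E
```

```text
top pot_small 0.65 (450, 272, 29, 38, 1.594)
top goods_van 0.58 (636, 181, 26, 64, 1.426)
top press_block 0.66 (653, -193, 44, 93, 3.139)
top block_tray 0.89 (657, -194, 67, 117, 3.095)
top track_section 0.42 (452, 278, 29, 37, 1.594)
top stand_small 0.66 (452, 279, 65, 69, 1.229)
side pot_large 0.55 (435, 109, 36, 99, 1.68)
side pot_small 0.67 (456, 243, 32, 91, 1.699)
side goods_van 0.18 (456, 233, 28, 83, 1.616)
side press_block 0.6 (655, -205, 60, 92, 3.072)
side block_tray 0.97 (659, -205, 75, 116, 3.051)
side track_section 0.76 (627, 39, 27, 135, 1.472)
side stand_small 0.72 (455, 259, 75, 89, 1.295)
side stand_large 0.68 (433, 131, 79, 90, 1.538)
38.35 0.0 [ 0.5 -0.3  0.5]
```

```bash
python3 -c "
from station import robot
print(robot.hand_in())"
```

```text
the job is handed in; nothing more can be done
None
```

The job is handed in at about 38 s, with no verdict returned: by my last measurements both pots are in their stands, the block is in its tray, the track section is in the gap about 4 mm off centre along it, and the van has not moved; I viewed 17 pictures, over the limit of 14.

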